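# Break down a stack of boxed spares into colour-carded picking trays and block the gap

## Robot

A 6-joint arm with a two-finger parallel gripper is mounted at the origin on the work surface. World frame = base frame: x ahead of the robot, y to its left, z up, the work surface at z = 0. Lengths are in m, angles in rad, forces in N, time in s.
With the tool pointing down it reaches from about 0.375 to 0.975 m from the base axis. Payload 3.8 kg.
Tool frame: the origin (TCP) lies on the centre line of the jaws, within the pads' length; the fingertips stand 14 mm ahead of it and the grasp point (between the pads) lies 5 mm behind it; z points along the fingers, y is the line along which they close (so a half turn about z gives the same grasp; the last joint's range is limited). The gripper opens to 85 mm and grips with 20 to 120 N. Pads are 22 mm wide; open, the fingers measure 114 mm over their backs; the gripper's body (76 mm by 85 mm) begins 54 mm behind the grasp point. The pads swing forward as they close: fully open they stand 13 mm farther back than shut.
Start: joints at [1.27, 0.264, 1.604, -0, 1.274, -0.037], TCP at [0.176, 0.652, 0.219] pointing down, gripper open.
Joint ranges: [-2.63, 2.63], [-0.94, 2.18], [0.31, 2.57], [-1.31, 4.45], [0, 2.66], [-2.55, 2.55]. Speed limits (rad/s): [2.57, 2.57, 3.14, 3.14, 3.14, 3.14].

## Interface

Orientations are given as a rotation vector (axis times angle).
In Python, from workcell import bot, eyes, spot_in gives the robot as it stands.
- The arm moves only by the tool carry_out, never from a script. Its argument "series" is text: rows parted by semicolons, each of 4 numbers parted by spaces: the shift along the world's x, y, z in m, then the turn about the world's z in degrees. In form: tx ty tz roll; .... A call has 1 to 20 rows; each row shifts and turns the commanded pose from where the row before left it; what a row does not reach is not made up. A row lasts 1/8 s, in which the tool goes at most 62.5 mm and 10.7 degrees, less where a joint would pass 70% of its speed; a pose out of reach is approached as far as the arm can. A call is refused whole if a number of a shift passes 0.0625 or a number of a turn 10.7, either way. A call with a gripper value outside its range is refused whole. "jaw" is the gripper command: -1 is shut, 1 is fully open, values between are in proportion, set as the call begins (left out, the last holds). The fingers move at their own pace and stop on an object; "grip_force" is the grip in N (left out, the last holds). Time passes only in rows, so rows that do not move let the fingers close. It gives the time, the measured TCP pose, the force, the opening and the grip force at its end, in the units of the state.
- bot.read_state(): the state, without advancing time (a new reading comes with each control period).
- eyes.read_camera(name): name is "scene" or "top" or "wrist"; returns (picture, depth): 384x512x3 uint8, blue, green, red; 384x512 float32, m along the optical axis (not along the pixel's ray), 0 where there is no reading.
- eyes.get_calibration(name): a dict with "K" (3x3 intrinsics, pixels), "distortion" ([k1, k2, p1, p2, k3] as OpenCV has them; the pictures are not rectified), "position" and "rotation" of the camera in the world; the wrist camera has in their place "T_tool_cam" (4x4, takes a point from camera to tool coordinates, whose origin is the TCP and whose axes are the flange's). Camera axes: x right, y down, z forward; pixel columns grow to the right and rows downward; lengths in m; the calibration is good to about 2 mm. A picture is of the moment at which its call begins: read the wrist's pose just before it. get_calibration takes no time and is no camera call.
- bot.finish_job(): hands the job in; it is judged then, once.
Trained networks look in the newest picture that a camera, given by its name, has taken for a name from the list of things; names that differ only in an ending like _2 or _b are one class to them, and where a whole thing is asked for, a point or a joint stands for the part that bears it (a point fixed in the world has none). Each returns a list of dicts, best first, with "score" (0 to 1); they miss things now and then, are a little off and sometimes report something else, mostly with a low value. They report only what shows in the picture. A call takes as long as a camera call.
- spot_in(camera, target): "rect" ([centre column, centre row, width, height] in pixels, round what is visible of it).
The state is a dict: "time": time; "q": joint angles; "joint_vel": joint speeds; "joint_torque": joint torques, N m; "tool_pos": TCP position; "tcp_rot": TCP orientation; "wrist_force": force on the tool from outside, world axes, zero at the start; "torque": the same for the moment, N m; "width": opening from 0.0 (shut) to 1.0 (fully open); "grip_force": force on a finger pad.
Only numpy, scipy, OpenCV 4.12 (cv2) and the standard library are available. Lean on these libraries where they do the work, as an engineer would, in place of code of your own. Each camera call takes 0.05 s, during which the arm holds its last target. There are 200 camera calls.

## Task

Take apart the stack of three boxed spare parts and set each carton flat in the blue tray whose card has the colour of the carton's stickers, lengthwise, and set down rather than dropped. The short carton does not fill its tray, so keep it to one end and lay the pink foam brick flat in the gap beside it, so that nothing slides about on the way to the workshop. Do not tip any carton over, and leave the tape roll, scanner and stapler where they lie.

Things in the scene. Friction and masses are not known exactly. Their poses are not given: they have to be found in the camera images.
- carton_green: Cardboard parts carton 74 long x 60 wide x 45 high (mm), about 220 g, rigid, with a green sticker folded over each end of its top. It is the short carton, on top of the stack, along the yellow one; at the start its underside is 95 mm above the bench. Its origin is the centre of its underside; z up, y along its length, x across its width. Grip it across its 60 mm width.
- carton_yellow: Cardboard parts carton 126 long x 62 wide x 45 high (mm), about 350 g, rigid, with a yellow sticker folded over each end of its top. It lies in the middle of the stack, crosswise on the red carton, its ends overhanging; at the start its underside is 50 mm above the bench. Its origin is the centre of its underside; z up, y along its length, x across its width. Grip it across its 62 mm width.
- carton_red: Cardboard parts carton 126 long x 66 wide x 50 high (mm), about 450 g, rigid, with a red sticker folded over each end of its top. It is the bottom of the stack and stands on the bench. Its origin is the centre of its underside; z up, y along its length, x across its width. Grip it across its 66 mm width.
- foam_brick: Plain pink packing foam brick, firm, lying on the bench by itself: 62 (x) x 52 (y) x 42 high (z) mm, about 20 g. Its origin is the centre of its underside. With its 52 mm side along the length of the tray it fits beside the green carton with 16 mm to spare in all.
- tray_red: Shallow blue plastic picking tray, loose on the bench, about 350 g, with a red card on the sloped holder along one long side. Outside 150 long x 90 wide x 28 high (mm); walls and floor 4 mm, so the inside is 142 x 82 and 24 deep. Its origin is the centre of its underside (tray floor surface 4 mm above it); y along its length, x across its width towards the card, z up. The card holder reaches 80 mm from the origin in +x and stays below the rim.
- tray_yellow: Shallow blue plastic picking tray, loose on the bench, about 350 g, with a yellow card on the sloped holder along one long side. Outside 150 long x 90 wide x 28 high (mm); walls and floor 4 mm, so the inside is 142 x 82 and 24 deep. Its origin is the centre of its underside (tray floor surface 4 mm above it); y along its length, x across its width towards the card, z up. The card holder reaches 80 mm from the origin in +x and stays below the rim.
- tray_green: Shallow blue plastic picking tray, loose on the bench, about 350 g, with a green card on the sloped holder along one long side. Outside 150 long x 90 wide x 28 high (mm); walls and floor 4 mm, so the inside is 142 x 82 and 24 deep. Its origin is the centre of its underside (tray floor surface 4 mm above it); y along its length, x across its width towards the card, z up. The card holder reaches 80 mm from the origin in +x and stays below the rim.
- tape_roll: Bystander: roll of brown packing tape lying flat, 104 mm across, 48 high; origin at the centre of its underside. Leave alone.
- scanner: Bystander: dark handheld barcode scanner with an orange collar, lying on its side, about 75 x 150 x 34 mm; origin on its underside, in the grip. Leave alone.
- stapler: Bystander: desk stapler with a black foot and grey top arm, 135 x 40 mm, 50 high; origin at the centre of its underside. Leave alone.

How it is judged:
At the end, for the whole second after the job is handed in: Each carton upright and flat on the floor of its colour's tray, inside the walls (red, yellow within 12 mm of the middle lengthwise; green lengthwise within 14 degrees); the foam brick flat on the green tray's floor beside the green carton; trays level; all released and at rest (x of carton_red in the frame of tray_red between -0.012 and 0.012 m and y of carton_red in the frame of tray_red between -0.012 and 0.012 m and z of carton_red in the frame of tray_red between 0.001 and 0.0075 m and angle between each of carton_red, carton_yellow, carton_green, foam_brick's own z axis and vertical below 0.06 rad and linear speed of each of carton_red, carton_yellow, carton_green, foam_brick, tray_red, tray_yellow, tray_green below 0.02 m/s and angular speed of each of carton_red, carton_yellow, carton_green, foam_brick below 0.15 rad/s and x of carton_yellow in the frame of tray_yellow between -0.014 and 0.014 m and y of carton_yellow in the frame of tray_yellow between -0.012 and 0.012 m and z of carton_yellow in the frame of tray_yellow between 0.001 and 0.0075 m and x of carton_green in the frame of tray_green between -0.015 and 0.015 m and y of carton_green in the frame of tray_green between -0.037 and 0.037 m and z of carton_green in the frame of tray_green between 0.001 and 0.0075 m and angle between the y axis of carton_green and the y axis of tray_green, either way round below 0.25 rad and x of foam_brick in the frame of tray_green between -0.018 and 0.018 m and y of foam_brick in the frame of tray_green between -0.048 and 0.048 m and z of foam_brick in the frame of tray_green between 0.001 and 0.0075 m and angle between each of tray_red, tray_yellow, tray_green's own z axis and vertical below 0.05 rad); the robot touches nothing.
It fails at once if the tape roll was moved more than 20 mm (distance of tape_roll from where it was at the start of the episode above 0.02 m).
It fails at once if the scanner was moved more than 20 mm (distance of scanner from where it was at the start of the episode above 0.02 m).
It fails at once if the stapler was moved more than 20 mm (distance of stapler from where it was at the start of the episode above 0.02 m).
It fails at once if a carton was tipped over (by more than 45 degrees) (angle between any of carton_red, carton_yellow, carton_green's own z axis and vertical above 0.785 rad).
It fails at once if a carton was dropped into its tray (faster than 0.7 m/s, a fall of about 25 mm, when within 25 mm of the tray floor) ((linear speed of carton_red above 0.7 m/s and horizontal distance between carton_red and tray_red below 0.06 m and z of carton_red in the frame of tray_red below 0.029 m) or (linear speed of carton_yellow above 0.7 m/s and horizontal distance between carton_yellow and tray_yellow below 0.06 m and z of carton_yellow in the frame of tray_yellow below 0.029 m) or (linear speed of carton_green above 0.7 m/s and horizontal distance between carton_green and tray_green below 0.06 m and z of carton_green in the frame of tray_green below 0.029 m)).
It also fails if it takes over 112 s, if anything falls off the work surface, if the arm or the gripper's body presses on something with over 40 N, if the wrist force passes 120 N, or if a joint passes its speed limit or range.

## Working session

There is one attempt and no reset: what is moved stays moved. The work goes in short steps, Python scripts to look and compute and a tool call to move; the robot and the scene stay as the last step left them, time stands still between calls to the robot, and variables do not carry over. Pictures are saved under pics/ and viewed, at most 14 in all, crops included, and the job is handed in when it is done.

Besides the shell and the picture viewer there is one more tool, called after "Request:" by a JSON object that holds its "api" and its "payload". carry_out: Moves the arm, as the interface text tells. Its arguments: {"type":"object","properties":{"series":{"type":"string"},"jaw":{"type":"number"},"grip_force":{"type":"number"}},"required":["series"]}

```bash
mkdir -p pics; ls; cat > h.py <<'E'
import numpy as np, cv2
from workcell import bot, eyes, spot_in
def world(cam, img_depth, st=None):
    c=eyes.get_calibration(cam); K=np.array(c["K"]); d=np.array(c["distortion"])
    h,w=img_depth.shape
    u,v=np.meshgrid(np.arange(w),np.arange(h))
    p=cv2.undistortPoints(np.stack([u,v],-1).reshape(-1,1,2).astype(np.float64),K,d).reshape(h,w,2)
    P=np.dstack([p[...,0]*img_depth,p[...,1]*img_depth,img_depth])
    if "position" in c:
        R=np.array(c["rotation"]); 
        if R.shape!=(3,3): R=cv2.Rodrigues(R)[0]
        W=P@R.T+np.array(c["position"])
    else:
        T=np.array(c["T_tool_cam"]); R=cv2.Rodrigues(np.array(st["tcp_rot"]))[0]
        W=(P@T[:3,:3].T+T[:3,3])@R.T+np.array(st["tool_pos"])
    W[img_depth<=0]=np.nan
    return W
E
python3 - <<'E'
from h import *
print(bot.read_state())
for n in ("scene","top"):
    im,d=eyes.read_camera(n); cv2.imwrite(f"pics/{n}0.png",im); np.savez(f"{n}0.npz",im=im,d=d)
    print(n,eyes.get_calibration(n))
    if n=="top":
        for t in "carton_green carton_yellow carton_red foam_brick tray_red tray_yellow tray_green tape_roll scanner stapler".split():
            print(t,[(np.round(r["rect"]),round(r["score"],2)) for r in spot_in(n,t)][:3])
E
```

```text
pics
{'time': 0.0, 'q': array([ 1.27008700e+00,  2.64766023e-01,  1.60539205e+00,  2.66807181e-05,
        1.27368057e+00, -3.68985803e-02]), 'joint_vel': array([-0.00016773,  0.00055948, -0.00176646, -0.00033545, -0.00053097,
       -0.00109343]), 'joint_torque': array([ 1.36259066e-03, -5.15119600e+01, -3.67311859e+01,  2.90738535e-04,
        1.29206452e-02,  2.06574470e-05]), 'tool_pos': array([0.17578047, 0.65092245, 0.21784363]), 'tcp_rot': array([-0.41315135, -3.11389943,  0.00347068]), 'wrist_force': array([-0.50153647, -0.3857455 ,  0.41697983]), 'torque': array([-0.00542412,  0.01647892, -0.01917479]), 'grip_force': 0.0, 'width': 1.0009552231265624}
scene {'K': array([[350.39744336,   0.        , 256.81969471],
       [  0.        , 350.39744336, 193.62325931],
       [  0.        ,   0.        ,   1.        ]]), 'distortion': array([0.00337402, 0.        , 0.        , 0.        , 0.        ]), 'position': array([ 1.17756441, -0.34112039,  0.82464441]), 'rotation': array([-2.15955125, -1.20011955,  0.46095969])}
top {'K': array([[458.24750657,   0.        , 258.40120681],
 
[... 216 characters left out ...]
2805, 0.0164808 , 1.40176686]), 'rotation': array([-2.16686177,  2.2146285 , -0.08532233])}
carton_green [(array([180., 264.,  26.,  30.]), 0.58)]
carton_yellow [(array([182., 261.,  26.,  43.]), 0.68), (array([180., 264.,  22.,  30.]), 0.34)]
carton_red [(array([186., 260.,  48.,  27.]), 0.7)]
foam_brick [(array([263., 254.,  25.,  26.]), 0.78), (array([179., 263.,  25.,  32.]), 0.51)]
tray_red [(array([208., 181.,  54.,  48.]), 0.62)]
tray_yellow []
tray_green [(array([302., 178.,  52.,  49.]), 0.93)]
tape_roll [(array([133., 202.,  39.,  36.]), 0.86)]
scanner [(array([380., 191.,  47.,  34.]), 0.68)]
stapler [(array([264., 142.,  42.,  28.]), 0.8), (array([301., 177.,  53.,  46.]), 0.16)]
```

```bash
python3 - <<'E'
import cv2
im=cv2.imread("pics/top0.png"); cv2.imwrite("pics/top0c.png",cv2.resize(im[90:320,80:420],None,fx=2.3,fy=2.3,interpolation=cv2.INTER_CUBIC))
E
```

```text
(no output)
```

View pics/top0c.png

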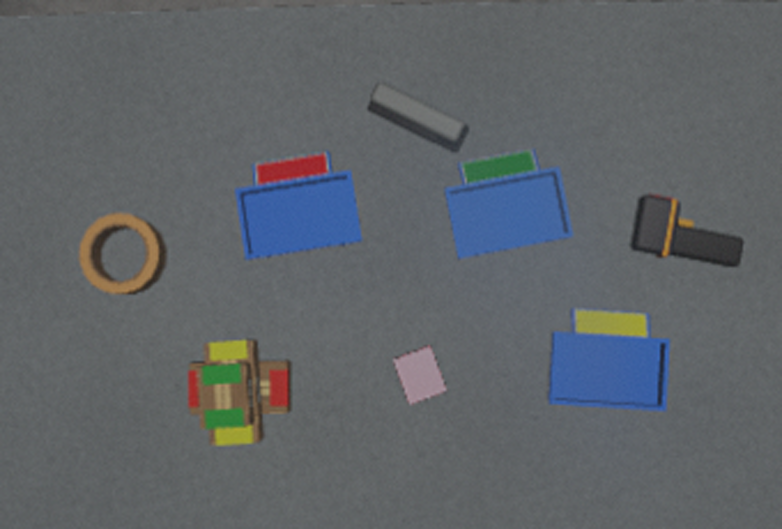

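View pics/scene0.png

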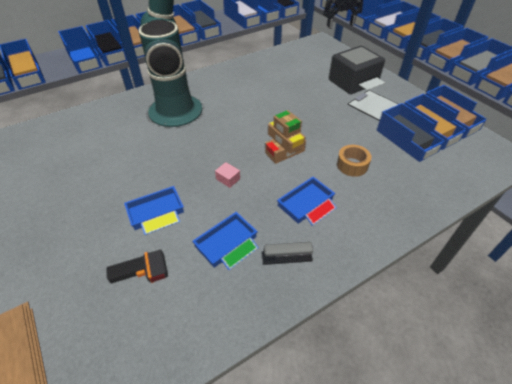

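The top view shows the stack at crop (230,390), foam (420,375), red tray (300,215), green tray (508,210), yellow tray (610,370). The tape roll, scanner and stapler are clear of them.

```bash
python3 - <<'E'
from h import *
z=np.load("top0.npz"); im=z["im"]; W=world("top",z["d"]); 
hsv=cv2.cvtColor(im,cv2.COLOR_BGR2HSV)
print("bench z",np.nanmedian(W[280:300,280:330,2]))
def box(name,m):
    n,l,s,c=cv2.connectedComponentsWithStats(m.astype(np.uint8))
    for i in range(1,n):
        if s[i,4]<15: continue
        P=W[l==i]; P=P[~np.isnan(P).any(1)]
        r=cv2.minAreaRect((P[:,:2]*1000).astype(np.float32))
        print(name,"px",c[i].round(),"n",s[i,4],"ctr",np.round(r[0]),"size",np.round(r[1]),"ang",round(r[2],1),"z",np.round(np.percentile(P[:,2],[5,50,95]),3))
H,S,V=hsv[...,0],hsv[...,1],hsv[...,2]
roi=np.zeros(H.shape,bool); roi[90:300,80:420]=1
box("blue",roi&(abs(H.astype(int)-108)<12)&(S>140))
for n,h in (("red",None),("yel",28),("grn",62)):
    hm=((H<6)|(H>174)) if h is None else abs(H.astype(int)-h)<7
    box(n,roi&hm&(S>150)&(V>70))
box("pink",roi&((H>165)|(H<6))&(S>25)&(S<100)&(V>110))
st=np.zeros(H.shape,bool); st[225:300,150:215]=1
for lo,hi in ((.125,.16),(.08,.11),(.035,.065)): box(f"layer{lo}",st&(W[...,2]>lo)&(W[...,2]<hi))
ob=roi&(W[...,2]>.02); box("tall",ob)
E
```

```text
bench z -4.7923754678880215e-05
blue px [209. 183.] n 1524 ctr [660. 150.] size [ 92. 154.] ang 8.1 z [-0.001  0.005  0.03 ]
blue px [299. 183.] n 1319 ctr [ 657. -125.] size [ 90. 150.] ang 9.5 z [-0.001  0.004  0.028]
blue px [344. 251.] n 1493 ctr [ 446. -254.] size [155.  92.] ang 85.7 z [-0.001  0.005  0.029]
red px [207. 163.] n 207 ctr [722. 158.] size [24. 88.] ang 8.5 z [0.012 0.019 0.026]
red px [163. 259.] n 59 ctr [437. 286.] size [11. 45.] ang 87.7 z [0.046 0.051 0.056]
red px [201. 258.] n 118 ctr [436. 176.] size [22. 44.] ang 89.4 z [0.046 0.051 0.055]
yel px [354. 231.] n 87 ctr [ 507. -284.] size [35. 23.] ang 81.5 z [0.01  0.019 0.025]
yel px [179. 242.] n 111 ctr [486. 233.] size [20. 44.] ang 3.3 z [0.092 0.096 0.101]
yel px [181. 279.] n 104 ctr [384. 227.] size [44. 22.] ang 88.6 z [0.091 0.096 0.101]
grn px [176. 252.] n 84 ctr [460. 234.] size [18. 40.] ang 3.3 z [0.136 0.141 0.145]
grn px [177. 271.] n 88 ctr [407. 232.] size [17. 40.] ang 2.9 z [0.137 0.141 0.145]
pink px [260. 255.] n 153 ctr [447.  -4.] size [66. 52.] ang 20.9 z [0.037 0.042 0.047]
layer0
[... 389 characters left out ...]
422 ctr [790. -10.] size [126.  31.] ang 63.3 z [0.04  0.049 0.054]
tall px [300. 177.] n 468 ctr [ 669. -125.] size [115. 156.] ang 9.7 z [0.021 0.027 0.032]
tall px [208. 178.] n 469 ctr [672. 152.] size [115. 155.] ang 8.0 z [0.021 0.027 0.032]
tall px [376. 192.] n 837 ctr [ 627. -367.] size [147.  77.] ang 78.1 z [0.025 0.032 0.038]
tall px [133. 200.] n 620 ctr [613. 381.] size [105. 102.] ang 88.0 z [0.026 0.047 0.053]
tall px [345. 247.] n 473 ctr [ 454. -254.] size [155. 113.] ang 85.1 z [0.021 0.026 0.032]
tall px [182. 260.] n 1544 ctr [434. 229.] size [127. 129.] ang 88.6 z [0.047 0.097 0.143]
tall px [262. 253.] n 373 ctr [449.  -5.] size [62. 52.] ang 18.8 z [0.037 0.042 0.047]
```

Request:
{"api": "carry_out", "payload": {"series": "0.026 -0.042 0 1.8; 0.026 -0.042 0 1.8; 0.026 -0.042 0 1.8; 0.026 -0.042 0 1.8; 0.026 -0.042 0 1.8; 0.026 -0.042 0 1.8; 0.026 -0.042 0 1.8; 0.026 -0.042 0 1.8; 0.026 -0.042 0 1.8; 0.023 -0.041 0 1.5; 0 0 0 0; 0 0 0 0", "jaw": 1, "grip_force": 40}}

```text
time: 2.1
tool_pos: [0.4329, 0.2328, 0.2193]
tcp_rot: [0.069, -3.141, -0.001]
wrist_force: [0.3, 0.4, -0.8]
width: 1.0
grip_force: 0.0
```

```bash
python3 - <<'E'
from h import *
st=bot.read_state(); im,d=eyes.read_camera("wrist"); W=world("wrist",d,st); cv2.imwrite("pics/w1.png",im)
Z=W[...,2]
for lo,hi in ((.13,.15),(.085,.105),(.04,.06)):
    m=(Z>lo)&(Z<hi)&(np.hypot(W[...,0]-.434,W[...,1]-.23)<.1); P=W[m]
    if len(P)<50: print(lo,len(P));continue
    r=cv2.minAreaRect((P[:,:2]*1000).astype(np.float32)); print(lo,len(P),np.round(r[0],1),np.round(r[1],1),round(r[2],1),np.round(np.median(P[:,2]),4))
E
```

```text
0.13 5877 [432.7 231.9] [76.5 60.2] 2.8 0.1412
0.085 2096 [433.9 229.7] [128.1  63.3] 2.8 0.0963
0.04 2191 [436.4 227.4] [128.1  66.2] 89.6 0.0513
```

View pics/w1.png

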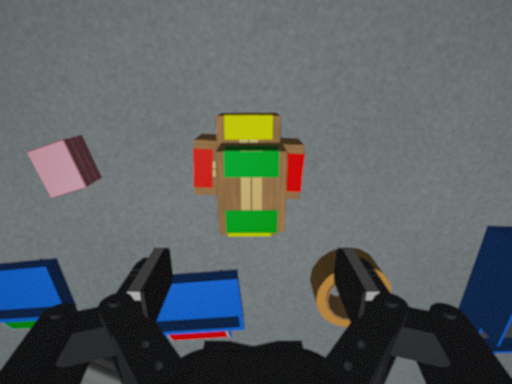

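The wrist view shows the stack seen from above with all three cartons and their stickers visible. It agrees with the top camera to 2 mm. Going down on the green carton.

Request:
{"api": "carry_out", "payload": {"series": "0 -0.001 -0.03 0; 0 0 -0.03 0; 0 0 -0.02 0; 0 0 -0.007 0; 0 0 0 0"}}

```text
time: 2.78
tool_pos: [0.4325, 0.2324, 0.1321]
tcp_rot: [0.073, -3.14, 0.0]
wrist_force: [0.5, 0.1, -0.2]
width: 0.998
grip_force: 0.0
```

Request:
{"api": "carry_out", "payload": {"series": "0 0 0 0; 0 0 0 0; 0 0 0 0; 0 0 0 0; 0 0 0 0; 0 0 0 0; 0 0 0 0", "jaw": -1}}

```text
time: 3.65
tool_pos: [0.433, 0.2316, 0.1321]
tcp_rot: [0.071, -3.141, 0.0]
wrist_force: [0.3, -0.6, 0.4]
width: 0.0
grip_force: 0.0
```

```bash
python3 - <<'E'
from h import *
st=bot.read_state(); print(st["width"],st["tool_pos"],st["grip_force"])
im,d=eyes.read_camera("wrist"); im2,d2=eyes.read_camera("scene")
cv2.imwrite("pics/w2.png",np.hstack([cv2.resize(im,(400,300)),cv2.resize(im2[80:200,190:350],(400,300))]))
E
```

```text
0.00036749241907932964 [0.43298681 0.23159808 0.13214113] 0.0
```

View pics/w2.png

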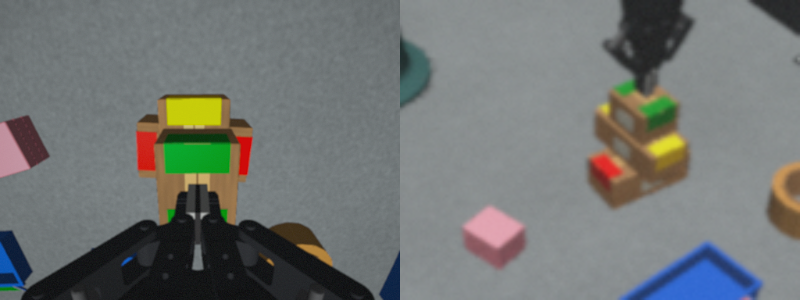

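The fingers shut on top of the green carton without gripping it, and the stack hasn't moved. I'll measure where the fingertips really are relative to the TCP.

```bash
python3 - <<'E'
from h import *
st=bot.read_state(); im,d=eyes.read_camera("wrist"); W=world("wrist",d,st)
R=cv2.Rodrigues(np.array(st["tcp_rot"]))[0]; T=(W-st["tool_pos"])@R
for v in range(220,300,6):
    row=[(u,*np.round(T[v,u]*1000).astype(int)) for u in (240,248,254,262)if d[v,u]>0]; print(v,row)
s=eyes.read_camera("scene"); Ws=world("scene",s[1]); m=(np.hypot(Ws[...,0]-.433,Ws[...,1]-.2316)<.1)
g=s[0].max(2)<60
P=Ws[m&g&(Ws[...,2]>.1)]; print("dark pts low z",np.round(np.sort(P[:,2])[:20],3)); 
m2=m&(Ws[...,2]>.125)&(Ws[...,2]<.15)&~g; print(np.median(Ws[m2],0), m2.sum(), st["wrist_force"])
print(eyes.get_calibration("wrist"))
E
```

```text
220 [(240, np.int64(17), np.int64(-6), np.int64(-9)), (248, np.int64(17), np.int64(-2), np.int64(-10)), (254, np.int64(17), np.int64(2), np.int64(-9)), (262, np.int64(17), np.int64(6), np.int64(-10))]
226 [(240, np.int64(13), np.int64(-6), np.int64(-8)), (248, np.int64(13), np.int64(-2), np.int64(-10)), (254, np.int64(13), np.int64(2), np.int64(-8)), (262, np.int64(13), np.int64(6), np.int64(-10))]
232 [(240, np.int64(9), np.int64(-6), np.int64(-8)), (248, np.int64(9), np.int64(-2), np.int64(-10)), (254, np.int64(9), np.int64(2), np.int64(-9)), (262, np.int64(9), np.int64(6), np.int64(-8))]
238 [(240, np.int64(11), np.int64(-6), np.int64(-20)), (248, np.int64(11), np.int64(-2), np.int64(-20)), (254, np.int64(11), np.int64(2), np.int64(-19)), (262, np.int64(11), np.int64(6), np.int64(-20))]
244 [(240, np.int64(11), np.int64(-6), np.int64(-26)), (248, np.int64(11), np.int64(-2), np.int64(-26)), (254, np.int64(11), np.int64(2), np.int64(-26)), (262, np.int64(11), np.int64(6), np.int64(-26))]
250 [(240, np.int64(12), np.int64(-5), np.int64(-33)), (248, np.int64(11), np.int64(-1), np.int6
[... 1843 characters left out ...]
0.18  0.182 0.183]
[0.4485421  0.21870325 0.13968166] 314 [ 0.555353    0.30525306 -0.72878073]
{'K': array([[289.17516527,   0.        , 252.73457257],
       [  0.        , 289.17516527, 190.2040172 ],
       [  0.        ,   0.        ,   1.        ]]), 'distortion': array([-0.05120474,  0.        ,  0.        ,  0.        ,  0.        ]), 'T_tool_cam': array([[ 1.31797127e-04, -9.44366296e-01, -3.28895548e-01,
         8.52338038e-02],
       [ 9.99999945e-01,  2.24395237e-04, -2.43585478e-04,
         9.25797294e-04],
       [ 3.03836510e-04, -3.28895498e-01,  9.44366274e-01,
        -1.55469867e-01],
       [ 0.00000000e+00,  0.00000000e+00,  0.00000000e+00,
         1.00000000e+00]])}
```

Request:
{"api": "carry_out", "payload": {"series": "0 0 0.02 0; 0 0 0 0; 0 0 0 0; 0 0 0 0; 0 0 0 0; 0 0 0 0", "jaw": 0.45}}

```text
time: 4.6
tool_pos: [0.4328, 0.2315, 0.1518]
tcp_rot: [0.071, -3.14, 0.0]
wrist_force: [-1.3, -0.7, -0.2]
width: 0.723
grip_force: 0.0
```

```bash
python3 - <<'E'
from h import *
st=bot.read_state(); im,d=eyes.read_camera("wrist"); W=world("wrist",d,st)
R=cv2.Rodrigues(np.array(st["tcp_rot"]))[0]; T=(W-st["tool_pos"])@R
print(st["width"],st["tool_pos"])
# finger points: within 60mm of the tool axis, x<25, z < -5 and not scenery
m=(abs(T[...,0])<20)&(abs(T[...,1])<75)&(T[...,2]>-75)&(T[...,2]<-5)&(W[...,2]>.155)
P=T[m]*1000
for lo in range(-70,75,5):
    q=P[(P[:,1]>=lo)&(P[:,1]<lo+5)]
    if len(q)>5: print(lo,len(q),"zmax",np.round(q[:,2].max()),"x@",np.round(q[q[:,2].argmax(),0]))
cv2.imwrite("pics/w3.png",im[150:])
E
```

```text
0.7230958406368738 [0.43280405 0.23154371 0.15182368]
```

View pics/w3.png

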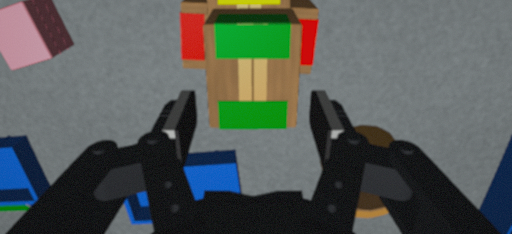

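The view shows open fingers whose tips lie at about (190,243) and (318,243) in the full frame, level with the far end of the carton. Checking depth there.

```bash
python3 - <<'E'
from h import *
st=bot.read_state(); im,d=eyes.read_camera("wrist"); W=world("wrist",d,st)
R=cv2.Rodrigues(np.array(st["tcp_rot"]))[0]; T=(W-st["tool_pos"])@R
for v in range(238,310,6): print(v,[(u,*np.round(T[v,u]*1000).astype(float)) for u in (172,182,188,192,320)],d[v,188].round(3))
E
```

```text
238 [(172, np.float64(-82.0), np.float64(-96.0), np.float64(152.0)), (182, np.float64(-82.0), np.float64(-84.0), np.float64(151.0)), (188, np.float64(-82.0), np.float64(-77.0), np.float64(151.0)), (192, np.float64(-82.0), np.float64(-72.0), np.float64(151.0)), (320, np.float64(-82.0), np.float64(81.0), np.float64(151.0))] 0.344
244 [(172, np.float64(-91.0), np.float64(-97.0), np.float64(152.0)), (182, np.float64(12.0), np.float64(-35.0), np.float64(-27.0)), (188, np.float64(11.0), np.float64(-32.0), np.float64(-26.0)), (192, np.float64(10.0), np.float64(-30.0), np.float64(-24.0)), (320, np.float64(11.0), np.float64(35.0), np.float64(-26.0))] 0.147
250 [(172, np.float64(8.0), np.float64(-40.0), np.float64(-27.0)), (182, np.float64(11.0), np.float64(-34.0), np.float64(-32.0)), (188, np.float64(12.0), np.float64(-31.0), np.float64(-33.0)), (192, np.float64(8.0), np.float64(-30.0), np.float64(-27.0)), (320, np.float64(12.0), np.float64(34.0), np.float64(-33.0))] 0.14
256 [(172, np.float64(7.0), np.float64(-39.0), np.float64(-32.0)), (182, np.float64(11.0), np.float64(-32.0), np.float64(-
[... 2095 characters left out ...]
 np.float64(32.0), np.float64(-46.0))] 0.136
298 [(172, np.float64(13.0), np.float64(-29.0), np.float64(-69.0)), (182, np.float64(-1.0), np.float64(-30.0), np.float64(-53.0)), (188, np.float64(-8.0), np.float64(-30.0), np.float64(-44.0)), (192, np.float64(-171.0), np.float64(-78.0), np.float64(151.0)), (320, np.float64(-5.0), np.float64(32.0), np.float64(-47.0))] 0.136
304 [(172, np.float64(12.0), np.float64(-28.0), np.float64(-71.0)), (182, np.float64(-3.0), np.float64(-30.0), np.float64(-54.0)), (188, np.float64(-177.0), np.float64(-83.0), np.float64(147.0)), (192, np.float64(-177.0), np.float64(-78.0), np.float64(147.0)), (320, np.float64(-6.0), np.float64(32.0), np.float64(-50.0))] 0.372
```

Measured: the fingertips are 15 mm behind the reported TCP when shut and about 24 mm behind at 60 mm opening. The stated 14 mm ahead doesn't hold, so I'll use the measured values. With the tips 18 mm below the carton top, TCP z is 0.098.

Request:
{"api": "carry_out", "payload": {"series": "0 0 0 0; 0 0 0 0; 0 0 0 0; 0 0 -0.02 0; 0 0 -0.02 0; 0 0 -0.014 0; 0 0 0 0", "jaw": 1}}

```text
time: 5.58
tool_pos: [0.432, 0.2312, 0.0969]
tcp_rot: [0.071, -3.138, 0.002]
wrist_force: [-0.2, 0.6, -0.1]
width: 1.0
grip_force: 0.0
```

Request:
{"api": "carry_out", "payload": {"series": "0 0 0 0; 0 0 0 0; 0 0 0 0; 0 0 0 0; 0 0 0 0; 0 0 0 0", "jaw": -1}}

```text
time: 6.32
tool_pos: [0.434, 0.2321, 0.0993]
tcp_rot: [-0.071, 3.139, 0.001]
wrist_force: [0.5, -0.3, 5.4]
width: 0.693
grip_force: 45.2
```

Request:
{"api": "carry_out", "payload": {"series": "0 0 0.01 0; 0 0 0.025 0; 0 0 0.03 0; 0.022 -0.033 0 -8.3; 0.022 -0.033 0 -8.3; 0.022 -0.033 0 -8.3; 0.022 -0.033 0 -8.3; 0.022 -0.033 0 -8.3; 0.022 -0.033 0 -8.3; 0.022 -0.033 0 -8.3; 0.022 -0.033 0 -8.3; 0.022 -0.033 0 -8.3; 0.020 -0.030 0 -8.4; 0 0 0 0; 0 0 0 0"}}

```text
time: 8.2
tool_pos: [0.6499, -0.0949, 0.1622]
tcp_rot: [-2.028, -2.396, 0.001]
wrist_force: [0.5, 0.1, -2.9]
width: 0.692
grip_force: 44.4
```

```bash
cat >> h.py <<'E'
def yaw(st):
    R=cv2.Rodrigues(np.array(st["tcp_rot"]))[0]; return np.degrees(np.arctan2(R[1,1],R[0,1]))
def rect(P):
    r=cv2.minAreaRect((P[:,:2]*1000).astype(np.float32)); return np.round(r[0],1),np.round(r[1],1),round(r[2],1)
E
python3 - <<'E'
from h import *
st=bot.read_state(); print(yaw(st),st["tool_pos"],st["width"])
im,d=eyes.read_camera("top"); W=world("top",d); cv2.imwrite("pics/t2.png",im)
Z=W[...,2]
m=(Z>.085)&(Z<.105)&(np.hypot(W[...,0]-.434,W[...,1]-.23)<.1); print("yellow",rect(W[m]))
m=(Z>.04)&(Z<.06)&(np.hypot(W[...,0]-.434,W[...,1]-.23)<.1); print("red",rect(W[m]))
E
```

```text
9.519727510909346 [ 0.64990226 -0.09493053  0.16217575] 0.6921090016693859
yellow (array([433.9, 231.1]), array([129.3,  63.9]), 2.9)
red (array([435.5, 228.3]), array([126.9,  69.7]), 89.1)
```

Request:
{"api": "carry_out", "payload": {"series": "0.002 0 -0.03 0; 0 0 -0.03 0; 0 0 -0.03 0; 0 0 -0.025 0; 0 0 -0.015 0; 0 0 -0.01 0; 0 0 -0.006 0; 0 0 0 0; 0 0 0 0"}}

```text
time: 9.38
tool_pos: [0.6556, -0.0978, 0.0215]
tcp_rot: [2.024, 2.394, 0.001]
wrist_force: [-2.8, -7.2, 8.2]
width: 0.694
grip_force: 49.3
```

```bash
python3 - <<'E'
from h import *
st=bot.read_state(); print(st["tool_pos"],st["wrist_force"],st["torque"],yaw(st))
im,d=eyes.read_camera("wrist"); im2,d2=eyes.read_camera("scene")
cv2.imwrite("pics/w4.png",np.hstack([cv2.resize(im,(400,300)),cv2.resize(im2[170:290,150:310],(400,300))]))
E
```

```text
[ 0.65564569 -0.09782929  0.02150561] [-2.82918024 -7.15298266  8.21687563] [-0.87965685  0.57685518  0.09302942] 9.572700038553814
```

View pics/w4.png

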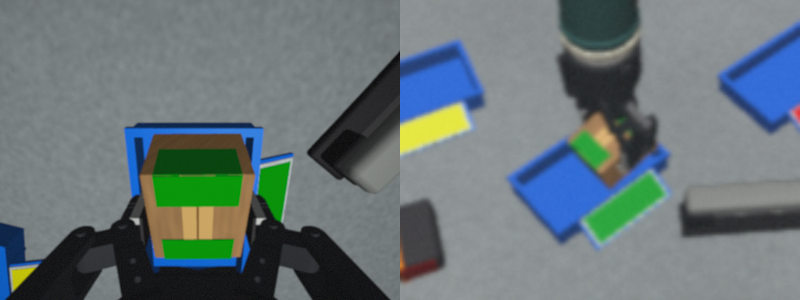

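```bash
python3 - <<'E'
from h import *
st=bot.read_state(); im,d=eyes.read_camera("wrist"); W=world("wrist",d,st)
hsv=cv2.cvtColor(im,cv2.COLOR_BGR2HSV); H,S,V=[hsv[...,i].astype(int) for i in range(3)]
Z=W[...,2]
g=(abs(H-62)<8)&(S>150)&(V>60)&(W[...,0]<.69); P=W[g&(Z>.04)]
print("green z pct",np.round(np.nanpercentile(P[:,2],[1,10,30,50,70,90,99]),4),rect(P))
br=(abs(H-14)<8)&(S>60); Q=W[br&(Z>.05)&(np.hypot(W[...,0]-.655,W[...,1]+.1)<.08)]
A=np.c_[P[:,:2],np.ones(len(P))]; T=P[P[:,2]>np.median(P[:,2])-.008]
A=np.c_[T[:,:2]-T[:,:2].mean(0),np.ones(len(T))]; print("top plane tilt",np.linalg.lstsq(A,T[:,2],rcond=None)[0], T[:,2].mean())
allp=np.vstack([P,Q]); up=allp[allp[:,2]>np.median(T[:,2])-.006]; print("carton top",rect(up))
b=(abs(H-108)<12)&(S>130); B=W[b&(np.hypot(W[...,0]-.657,W[...,1]+.125)<.1)]
print("tray",rect(B),"z",np.round(np.percentile(B[:,2],[1,50,99]),3)); R=B[B[:,2]>.023]; print("rim",rect(R))
im,d=eyes.read_camera("top"); W=world("top",d); hsv=cv2.cvtColor(im,cv2.COLOR_BGR2HSV)
b=(abs(hsv[...,0].astype(int)-108)<12)&(hsv[...,1]>140)&(np.hypot(W[...,0]-.657,W[...,1]+.125)<.1); B=W[b]; print("top tray",rect(B), np.round(np.percentile(B[:,2],[1,50,99]),3))
E
```

```text
green z pct [0.0515 0.0574 0.0609 0.0688 0.0711 0.073  0.0742] (array([654.7, -95. ]), array([45.4, 78.2]), 9.9)
top plane tilt [-0.01673307  0.10510797  0.06950771] 0.0695077069269578
carton top (array([653., -82.]), array([128. ,  46.5]), 8.6)
tray (array([ 664.1, -122.5]), array([143.6, 150.1]), 9.5) z [0.004 0.028 0.115]
rim (array([ 650.1, -104.3]), array([130.2, 127.3]), 85.5)
top tray (array([ 626.5, -122.7]), array([ 28.3, 115.7]), 9.5) [-0.002  0.005  0.033]
```

The green carton is caught on the +y end wall of the tray, tilted about 6°. I'll raise it, shift 8 mm toward the tray middle, and lower again.

Request:
{"api": "carry_out", "payload": {"series": "0 0 0.015 0; 0 0 0.02 0; 0 0 0 0; 0 0 0 0; 0.001 -0.008 0 0; 0 0 0 0; 0 0 0 0"}}

```text
time: 10.45
tool_pos: [0.6537, -0.1035, 0.0516]
tcp_rot: [-2.03, -2.396, 0.001]
wrist_force: [-0.5, -0.1, -3.8]
width: 0.696
grip_force: 48.0
```

```bash
cat > green.py <<'E'
from h import *
st=bot.read_state(); print(st["tool_pos"],st["wrist_force"].round(1)); im,d=eyes.read_camera("wrist"); W=world("wrist",d,st)
hsv=cv2.cvtColor(im,cv2.COLOR_BGR2HSV); H,S,V=[hsv[...,i].astype(int) for i in range(3)]
Z=W[...,2]
g=(abs(H-62)<8)&(S>150)&(V>60)&(Z>.035); P=W[g]; h=np.percentile(P[:,2],80)
for k in range(3):
    T=P[abs(P[:,2]-h)<.008] if k==0 else P[abs(P[:,2]-np.c_[P[:,:2]-c,np.ones(len(P))]@f)<.004]
    c=T[:,:2].mean(0); f=np.linalg.lstsq(np.c_[T[:,:2]-c,np.ones(len(T))],T[:,2],rcond=None)[0]
print("top tilt",f.round(3),rect(T))
b=(abs(H-108)<12)&(S>130)&(Z>-.005)&(Z<.035)&(np.hypot(W[...,0]-.657,W[...,1]+.125)<.1); B=W[b]
e=np.radians(9.5); t=np.c_[B[:,0]-.657,B[:,1]+.125]; y=t@[-np.sin(e),np.cos(e)]; x=t@[np.cos(e),np.sin(e)]
k=abs(x)<46; print("tray y-range",np.percentile(y[k],[.5,99.5])*1000,"x",np.percentile(x[abs(y)<.07],[1,99])*1000)
E
python3 green.py
```

```text
[ 0.65365957 -0.10351392  0.05156022] [-0.5 -0.1 -3.8]
top tilt [-0.023  0.117  0.101] (array([659.5, -76.9]), array([68.1, 28.1]), 3.9)
tray y-range [-77.99089748  75.98694481] x [-46.58978222  71.72107648]
```

Request:
{"api": "carry_out", "payload": {"series": "0 0 -0.015 0; 0 0 -0.015 0; 0 0 -0.008 0; 0 0 -0.004 0; 0 0 -0.003 0; 0 0 0 0; 0 0 0 0"}}

```text
time: 11.38
tool_pos: [0.6547, -0.102, 0.0117]
tcp_rot: [-2.03, -2.397, -0.002]
wrist_force: [-9.8, 6.8, 23.4]
width: 0.696
grip_force: 51.9
```

```bash
python3 green.py
```

```text
[ 0.65472769 -0.10197972  0.01166535] [-9.8  6.8 23.4]
top tilt [-0.026  0.149  0.06 ] (array([663.9, -96.3]), array([66.1, 69.8]), 9.4)
tray y-range [-69.70966778  76.07047099] x [-46.63125421  72.59570857]
```

```bash
python3 - <<'E'
from h import *
im,d=eyes.read_camera("wrist"); im2,d2=eyes.read_camera("scene")
cv2.imwrite("pics/w5.png",np.hstack([cv2.resize(im[140:380,130:380],(480,460),interpolation=cv2.INTER_CUBIC),cv2.resize(im2[195:275,185:265],(310,460),interpolation=cv2.INTER_CUBIC)]))
E
```

```text
(no output)
```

View pics/w5.png

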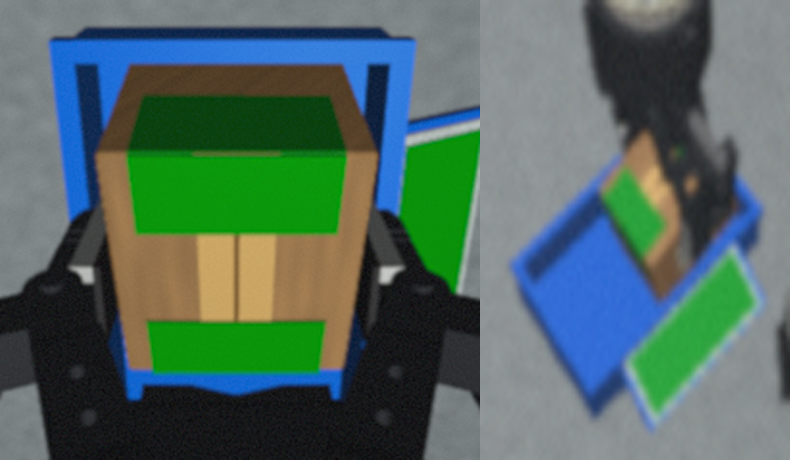

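The image shows the tilted carton's +y bottom edge still resting on the inner end wall at about row 65 of the crop. I'll raise it, move 14 mm further inward, and press its low end on the floor to level it.

Request:
{"api": "carry_out", "payload": {"series": "0 0 0.015 0; 0 0 0.02 0; 0.002 -0.014 0 0; 0 0 0 0; 0 0 0 0; 0 0 -0.015 0; 0 0 -0.012 0; 0 0 -0.006 0; 0 0 -0.003 0; 0 0 0 0; 0 0 0 0"}}

```text
time: 12.9
tool_pos: [0.6562, -0.1158, 0.0097]
tcp_rot: [-2.029, -2.396, -0.002]
wrist_force: [-9.6, 6.9, 22.0]
width: 0.691
grip_force: 52.6
```

```bash
python3 green.py
```

```text
[ 0.65623711 -0.11577741  0.00966734] [-9.6  6.9 22. ]
top tilt [-0.022  0.128  0.056] (array([ 665.8, -112.6]), array([66. , 75.5]), 9.3)
tray y-range [-72.65952885  76.01539832] x [-46.48768346  67.16825768]
```

The low end is now at floor level: the bottom edge computes to about 6 mm, against a 4 mm floor. Releasing lets the high end settle by about 9 mm.

Request:
{"api": "carry_out", "payload": {"series": "0 0 0.003 0; 0 0 0 0; 0 0 0 0; 0 0 0 0; 0 0 0 0; 0 0 0 0", "jaw": 0.65}}

```text
time: 13.7
tool_pos: [0.656, -0.1174, 0.009]
tcp_rot: [-2.03, -2.397, 0.0]
wrist_force: [0.6, -0.7, -0.6]
width: 0.82
grip_force: 0.0
```

```bash
python3 green.py; python3 - <<'E'
from h import *
im,d=eyes.read_camera("wrist")
cv2.imwrite("pics/w6.png",im)
E
```

```text
[ 0.65596295 -0.11739671  0.00898868] [ 0.6 -0.7 -0.6]
top tilt [ 0.001 -0.002  0.05 ] (array([ 667.9, -107. ]), array([71.3, 74.7]), 9.5)
tray y-range [-73.04236398  76.01307126] x [-46.43542303  65.95235536]
```

View pics/w6.png

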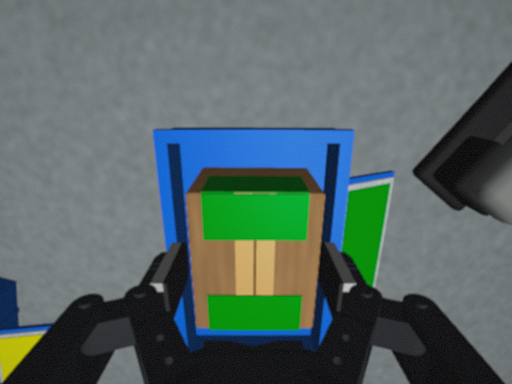

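The carton now lies flat in the tray (top at 50 mm, no tilt). Working out its place in the tray frame.

```bash
cat > green2.py <<'E'
from h import *
st=bot.read_state(); im,d=eyes.read_camera("wrist"); W=world("wrist",d,st)
hsv=cv2.cvtColor(im,cv2.COLOR_BGR2HSV); H,S,V=[hsv[...,i].astype(int) for i in range(3)]; Z=W[...,2]
e=np.radians(9.5); X=(W[...,0]-.657)*np.cos(e)+(W[...,1]+.125)*np.sin(e); Y=-(W[...,0]-.657)*np.sin(e)+(W[...,1]+.125)*np.cos(e)
near=(abs(X)<.06)&(abs(Y)<.09)
m=near&(abs(X)<.045)&(Z>.045)&(Z<.054)&(S>60)&((abs(H-14)<9)|(abs(H-62)<8)); 
n,l,s,c=cv2.connectedComponentsWithStats(m.astype(np.uint8)); m=l==1+s[1:,4].argmax()
P=np.c_[X[m],Y[m]]*1000; print("carton in tray frame",rect(P)); 
p=lambda k:np.round(np.percentile(Y[k],[.5,99.5])*1000,1)
b=near&(abs(H-108)<12)&(S>130)&(Z>.022)&(Z<.034); print("rim y",p(b&(abs(X)<.046)), "x",np.round(np.percentile(X[b&(abs(Y)<.06)],[.5,99.5])*1000,1))
print("rim top z",np.median(Z[b]))
E
python3 green2.py
```

```text
carton in tray frame (array([ 1178.6, 16020.9]), array([73350.3, 59814.3]), 89.8)
rim y [-60.   76.1] x [-46.9  51.8]
rim top z 0.028632831855469994
```

Request:
{"api": "carry_out", "payload": {"series": "0 0 0.002 0; 0 0 0 0; 0 0 0 0; 0 0 0 0; 0 0 0 0; -0.0005 0.003 0 0; -0.0005 0.004 0 0; -0.001 0.005 0 0; 0 0 0 0; 0 0 0 0", "jaw": -1, "grip_force": 25}}

```text
time: 15.1
tool_pos: [0.654, -0.1053, 0.0112]
tcp_rot: [2.03, 2.398, -0.0]
wrist_force: [-0.4, 1.4, -2.5]
width: 0.699
grip_force: 29.4
```

Request:
{"api": "carry_out", "payload": {"series": "0 0 0 0; 0 0 0 0; 0 0 0 0; 0 0 0.02 0; 0 0 0.04 0; 0 0 0.05 0; 0 0 0.05 0; 0 0 0 0; 0 0 0 0", "jaw": 0.7}}

```text
time: 16.23
tool_pos: [0.6542, -0.1054, 0.1725]
tcp_rot: [2.029, 2.396, 0.001]
wrist_force: [-0.6, 0.6, -0.7]
width: 0.847
grip_force: 0.0
```

```bash
python3 green2.py; python3 - <<'E'
from h import *
print(bot.read_state()["tool_pos"])
im,d=eyes.read_camera("top"); W=world("top",d); Z=W[...,2]
m=(Z>.03)&(Z<.06)&(np.hypot(W[...,0]-.448,W[...,1]+.005)<.06); print("foam",rect(W[m]))
E
```

```text
carton in tray frame (array([  253.2, 54038.8]), array([21871.6, 44035.6]), 90.0)
rim y [-78.1  75.7] x [-47.1  49.9]
rim top z 0.02876412152501079
[ 0.65326892 -0.10521778  0.17079331]
foam (array([448.8,  -4.6]), array([62.6, 51.8]), 18.7)
```

Request:
{"api": "carry_out", "payload": {"series": "-0.034 0.017 0 1.6; -0.034 0.017 0 1.6; -0.034 0.017 0 1.5; -0.034 0.017 0 1.5; -0.034 0.017 0 1.5; -0.034 0.016 0 1.5; 0 0 -0.05 0; 0 0 -0.05 0; 0 0 0 0; 0 0 0 0", "jaw": 1}}

```text
time: 17.58
tool_pos: [0.4503, -0.0044, 0.0717]
tcp_rot: [-1.831, -2.552, 0.0]
wrist_force: [1.0, -0.4, -0.3]
width: 0.999
grip_force: 0.0
```

Request:
{"api": "carry_out", "payload": {"series": "-0.001 0 -0.03 0; 0 0 -0.02 0; 0 0 -0.013 0; 0 0 -0.006 0; 0 0 0 0; 0 0 0 0"}}

```text
time: 18.32
tool_pos: [0.4499, -0.0044, 0.003]
tcp_rot: [1.831, 2.552, 0.001]
wrist_force: [0.2, 0.7, -0.9]
width: 0.999
grip_force: 0.0
```

Request:
{"api": "carry_out", "payload": {"series": "0 0 0 0; 0 0 0 0; 0 0 0 0; 0 0 0 0; 0 0 0 0; 0 0 0.02 0; 0 0 0.03 0; 0 0 0.04 0; 0 0 0.04 0; 0 0 0 0; 0 0 0 0", "jaw": -1, "grip_force": 22}}

```text
time: 19.7
tool_pos: [0.4483, -0.0043, 0.1314]
tcp_rot: [-1.831, -2.552, 0.001]
wrist_force: [0.0, -1.0, -1.0]
width: 0.721
grip_force: 24.9
```

Request:
{"api": "carry_out", "payload": {"series": "0.031 -0.023 0 -1.3; 0.031 -0.023 0 -1.3; 0.031 -0.023 0 -1.3; 0.031 -0.023 0 -1.3; 0.031 -0.023 0 -1.3; 0.031 -0.023 0 -1.3; 0.030 -0.023 0 -1.4; 0 0 0 0; 0 0 0 0; 0 0 -0.03 0; 0 0 -0.02 0; 0 0 0 0; 0 0 0 0"}}

```text
time: 21.32
tool_pos: [0.6651, -0.1651, 0.0826]
tcp_rot: [2.03, 2.398, 0.0]
wrist_force: [0.1, -0.0, 0.0]
width: 0.719
grip_force: 24.9
```

```bash
python3 - <<'E'
from h import *
st=bot.read_state(); print(st["tool_pos"],yaw(st)); im,d=eyes.read_camera("wrist"); W=world("wrist",d,st)
hsv=cv2.cvtColor(im,cv2.COLOR_BGR2HSV); H,S,V=[hsv[...,i].astype(int) for i in range(3)]; Z=W[...,2]
e=np.radians(9.5); X=((W[...,0]-.657)*np.cos(e)+(W[...,1]+.125)*np.sin(e))*1000; Y=(-(W[...,0]-.657)*np.sin(e)+(W[...,1]+.125)*np.cos(e))*1000
pk=((H>165)|(H<6))&(S>25)&(S<110)&(V>70)&(Z>.06)
n,l,s,c=cv2.connectedComponentsWithStats(pk.astype(np.uint8)); k=l==1+s[1:,4].argmax()
t=k&(Z>np.percentile(Z[k],90)-.006); print("foam top",rect(np.c_[X[t],Y[t]]/1000),Z[t].mean())
g=(abs(H-62)<8)&(S>150)&(V>50)&(abs(X)<40)&(abs(Y)<75)
print("green Y",np.percentile(Y[g&(Z>.045)],[.5,99.5]).round(1))
b=(abs(H-108)<12)&(S>130)&(Z>.022)&(Z<.034)&(abs(X)<46)&(abs(Y)<90); print("rim",np.percentile(Y[b],[.5,50,99.5]).round(1))
cv2.imwrite("pics/w7.png",im)
E
```

```text
[ 0.66509217 -0.16514799  0.08264603] 9.502117269055525
foam top (array([  0.7, -40.4]), array([52.4, 63.6]), 89.9) 0.12240319976442572
green Y [-9.  63.9]
rim [-40.3  49.   75.5]
```

View pics/w7.png

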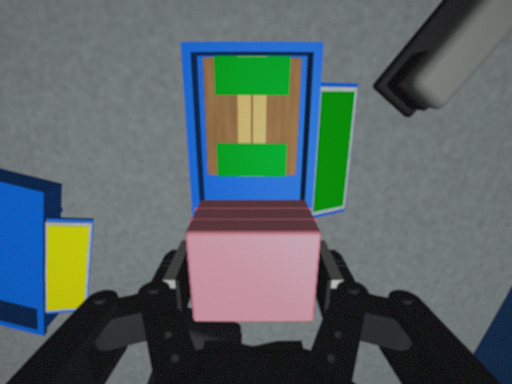

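The foam hangs level at tray (0.7, −40) mm. The green carton spans y −9 to 64 mm, so there is a clear gap. Lowering it.

Request:
{"api": "carry_out", "payload": {"series": "0 0 -0.025 0; 0 0 -0.02 0; 0 0 -0.015 0; 0 0 -0.01 0; 0 0 -0.005 0; 0 0 0 0; 0 0 0 0"}}

```text
time: 22.25
tool_pos: [0.6655, -0.1655, 0.0077]
tcp_rot: [2.03, 2.397, 0.001]
wrist_force: [0.0, 0.0, -0.0]
width: 0.722
grip_force: 24.9
```

Request:
{"api": "carry_out", "payload": {"series": "0 0 -0.001 0; 0 0 0 0; 0 0 0 0; 0 0 0 0; 0 0 0.02 0; 0 0 0.04 0; 0 0 0.06 0; 0 0 0.05 0; 0 0 0.03 0; -0.005 0.055 0 0; 0 0 0 0; 0 0 0 0", "jaw": 0.7}}

```text
time: 23.75
tool_pos: [0.66, -0.1103, 0.2071]
tcp_rot: [2.028, 2.398, -0.0]
wrist_force: [-0.4, 0.6, 0.1]
width: 0.851
grip_force: 0.0
```

```bash
python3 - <<'E'
from h import *
st=bot.read_state(); print(st["tool_pos"],yaw(st)); im,d=eyes.read_camera("top"); W=world("top",d); Z=W[...,2]
im,d=eyes.read_camera("wrist"); W=world("wrist",d,st); Z=W[...,2]
hsv=cv2.cvtColor(im,cv2.COLOR_BGR2HSV); H,S,V=[hsv[...,i].astype(int) for i in range(3)]
e=np.radians(9.5); X=((W[...,0]-.657)*np.cos(e)+(W[...,1]+.125)*np.sin(e))*1000; Y=(-(W[...,0]-.657)*np.sin(e)+(W[...,1]+.125)*np.cos(e))*1000
def plane(n,k):
    A=np.c_[X[k]/1000,Y[k]/1000,np.ones(k.sum())]; print(n,k.sum(),rect(np.c_[X[k],Y[k]]/1000),"z",Z[k].mean().round(4),"tilt",np.linalg.lstsq(A,Z[k],rcond=None)[0][:2].round(3))
box=(abs(X)<42)&(abs(Y)<72)
plane("foam",box&((H>165)|(H<6))&(S>25)&(S<110)&(Z>.038))
plane("green",box&(abs(H-62)<8)&(S>150)&(Z>.044))
cv2.imwrite("pics/w8.png",im)
E
```

```text
[ 0.66000321 -0.11032896  0.20705105] 9.547747081657892
foam 1224 (array([  0.2, -18.2]), array([107.5,  83.4]), 89.9) z 0.1427 tilt [0.003 2.629]
green 1411 (array([-0.4, -5.5]), array([44.1, 75.3]), 2.7) z 0.0509 tilt [ 0.003 -0.007]
```

View pics/w8.png

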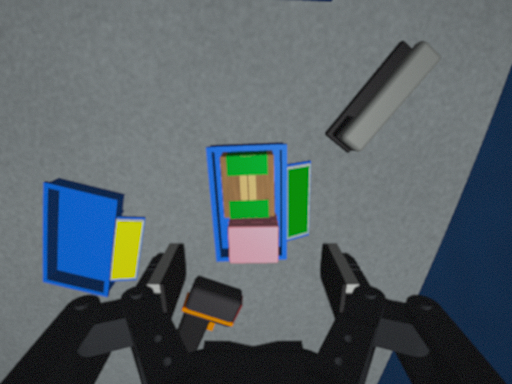

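The tray holds the carton at the +y end and the foam at the −y end, both looking flat. The tray may have shifted in the world though, so I'll check.

```bash
cat > trays.py <<'E'
from h import *
import sys
im,d=eyes.read_camera("top"); W=world("top",d); Z=W[...,2]
hsv=cv2.cvtColor(im,cv2.COLOR_BGR2HSV); H,S,V=[hsv[...,i].astype(int) for i in range(3)]
for n,c in (("red",(.660,.150)),("green",(.657,-.125)),("yellow",(.446,-.254))):
    r=np.hypot(W[...,0]-c[0],W[...,1]-c[1])<.14
    b=r&(abs(H-108)<12)&(S>140)&(Z<.04); print(n,"tray",rect(W[b]))
    t=r&(Z>.036)&(Z<.06)
    if t.sum()>50: print(" contents",rect(W[t]),Z[t].mean().round(3))
    p=r&((H>165)|(H<6))&(S>25)&(S<110)&(Z>.036)&(Z<.06)
    if p.sum()>50: print(" foam",rect(W[p]),np.percentile(Z[p],[10,50,90]).round(3))
    g=r&(abs(H-62)<8)&(S>150)&(Z>.04)
    if g.sum()>30: print(" green",rect(W[g]),np.percentile(Z[g],[10,50,90]).round(3))
E
python3 trays.py
```

```text
red tray (array([669.1, 151.5]), array([110. , 153.3]), 8.0)
green tray (array([ 639.3, -166.6]), array([ 39.5, 141.9]), 12.0)
 contents (array([ 678.3, -116.8]), array([229. , 111.5]), 57.8) 0.047
yellow tray (array([ 443.3, -285.5]), array([89.4, 92.8]), 84.8)
```

```bash
cat > wt.py <<'E'
from h import *
st=bot.read_state(); im,d=eyes.read_camera("wrist"); W=world("wrist",d,st); Z=W[...,2]
hsv=cv2.cvtColor(im,cv2.COLOR_BGR2HSV); H,S,V=[hsv[...,i].astype(int) for i in range(3)]
b=((abs(H-108)<12)&(S>130)&(Z>.022)&(Z<.034)).astype(np.uint8)
n,l,s,c=cv2.connectedComponentsWithStats(b)
for i in range(1,n):
    if s[i,4]>300: print("rim px",c[i].round(),s[i,4],rect(W[l==i]))
def show(nm,k):
    n,l,s,c=cv2.connectedComponentsWithStats(k.astype(np.uint8))
    for i in range(1,n):
        if s[i,4]>150:
            k=l==i; A=np.c_[W[k][:,:2]-W[k][:,:2].mean(0),np.ones(k.sum())]
            print(nm,c[i].round(),rect(W[k]),"z",Z[k].mean().round(4),"tilt",np.linalg.lstsq(A,Z[k],rcond=None)[0][:2].round(3))
show("pink",((H>165)|(H<6))&(S>25)&(S<110)&(Z>.038)&(Z<.06))
show("green",(abs(H-62)<8)&(S>150)&(Z>.044)&(Z<.06))
E
python3 wt.py
```

```text
rim px [248. 188.] 1752 (array([ 666.1, -162.2]), array([100.1, 153.3]), 11.6)
rim px [ 75. 237.] 2061 (array([ 448. , -254.2]), array([155.8, 100.3]), 84.7)
pink [253. 243.] (array([ 676.3, -205.5]), array([61.4, 52.9]), 9.4) z 0.0466 tilt [ 0.008 -0.028]
green [247. 164.] (array([ 651.8, -104.9]), array([43.9, 21.7]), 11.6) z 0.0504 tilt [ 0.012 -0.049]
green [249. 209.] (array([ 662.8, -157.1]), array([43.8, 21.9]), 12.7) z 0.0506 tilt [-0.003  0.009]
```

The green tray has slid about 37 mm toward −y. Both items are still level on its floor and inside the limits: carton y ≈ +32 mm, foam y ≈ −44.5 mm. I'll carry on with the yellow carton and recheck from the top camera on the way.

Request:
{"api": "carry_out", "payload": {"series": "-0.0226 0.0341 0 8.3; -0.0226 0.0341 0 8.3; -0.0226 0.0341 0 8.3; -0.0226 0.0341 0 8.3; -0.0226 0.0341 0 8.3; -0.0226 0.0341 0 8.3; -0.0226 0.0341 0 8.3; -0.0226 0.0341 0 8.4; -0.0226 0.0341 0 8.4; -0.0226 0.0341 0 8.4; 0 0 0 0; 0 0 0 0", "jaw": 1, "grip_force": 40}}

```text
time: 25.45
tool_pos: [0.4345, 0.2301, 0.2061]
tcp_rot: [-0.075, 3.14, -0.001]
wrist_force: [0.7, -0.1, -0.2]
width: 0.998
grip_force: 0.0
```

```bash
python3 trays.py; python3 - <<'E'
from h import *
st=bot.read_state(); im,d=eyes.read_camera("wrist"); W=world("wrist",d,st); print(st["tool_pos"],yaw(st))
Z=W[...,2]; r=np.hypot(W[...,0]-.434,W[...,1]-.23)<.1
for lo,hi in ((.085,.105),(.04,.06)): print(lo,rect(W[r&(Z>lo)&(Z<hi)]))
E
python3 - <<'E'
import sys; sys.path.insert(0,'.')
from h import *
im,d=eyes.read_camera("top"); W=world("top",d); Z=W[...,2]
for n,c in (("stapler",(.790,-.010)),("scanner",(.627,-.367)),("tape",(.613,.381))):
    print(n,rect(W[(np.hypot(W[...,0]-c[0],W[...,1]-c[1])<.1)&(Z>.02)]))
cv2.imwrite("pics/t3.png",cv2.resize(im[90:320,80:420],None,fx=2.3,fy=2.3,interpolation=cv2.INTER_CUBIC))
E
```

```text
red tray (array([669.2, 151.5]), array([109.9, 153.5]), 7.9)
green tray (array([ 664.1, -161.9]), array([ 90.4, 150.6]), 12.0)
 contents (array([ 713.2, -140.4]), array([189.8, 148.9]), 25.3) 0.048
yellow tray (array([ 446.4, -253.4]), array([153.8,  92.1]), 85.0)
[0.43463973 0.22984755 0.20616099] 92.68352102276148
0.085 (array([433.5, 229.1]), array([127.2,  62.3]), 2.8)
0.04 (array([419.2, 227.8]), array([128. , 100.1]), 89.6)
stapler (array([789.3,  -9.3]), array([126.1,  29.8]), 63.5)
scanner (array([ 626.7, -367.1]), array([147.8,  77.4]), 77.4)
tape (array([613.1, 380.2]), array([103.4, 103.8]), 2.6)
```

View pics/t3.png

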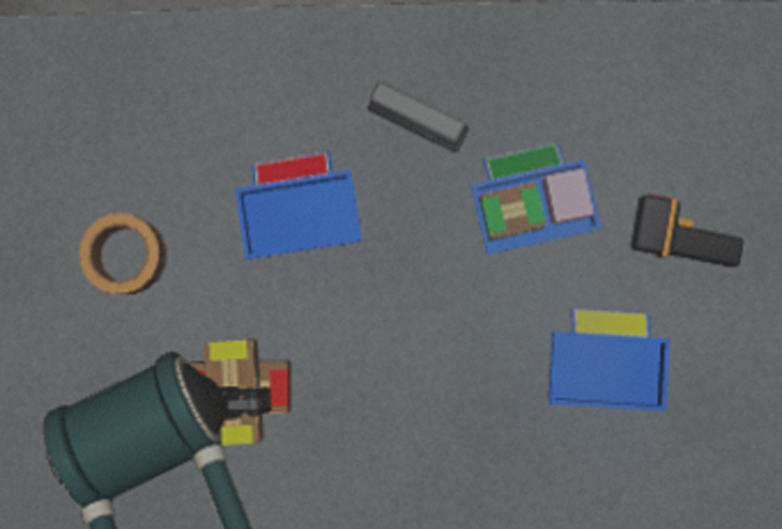

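The top view shows the green tray, now at (664, −162), with carton and foam both inside its walls. The bystanders haven't moved. Now the yellow carton.

Request:
{"api": "carry_out", "payload": {"series": "-0.001 -0.001 -0.05 0; 0 0 -0.045 0; 0 0 -0.03 0; 0 0 -0.02 0; 0 0 -0.007 0; 0 0 0 0; 0 0 0 0"}}

```text
time: 26.48
tool_pos: [0.4342, 0.2299, 0.0553]
tcp_rot: [-0.075, 3.139, 0.001]
wrist_force: [-0.2, 0.5, 0.5]
width: 1.001
grip_force: 0.0
```

Request:
{"api": "carry_out", "payload": {"series": "0 0 0 0; 0 0 0 0; 0 0 0 0; 0 0 0 0; 0 0 0 0; 0 0 0.01 0; 0 0 0.02 0; 0 0 0.03 0; 0 0 0.04 0; 0 0 0.02 0; 0 0 0 0; 0 0 0 0", "jaw": -1}}

```text
time: 27.98
tool_pos: [0.432, 0.2292, 0.1729]
tcp_rot: [0.076, -3.139, 0.001]
wrist_force: [-0.3, -0.5, -3.4]
width: 0.718
grip_force: 44.8
```

Request:
{"api": "carry_out", "payload": {"series": "0.0013 -0.037 0 -7.5; 0.0011 -0.037 0 -7.5; 0.0011 -0.037 0 -7.5; 0.0011 -0.037 0 -7.5; 0.0011 -0.037 0 -7.5; 0.0011 -0.037 0 -7.5; 0.0011 -0.037 0 -7.5; 0.0011 -0.037 0 -7.5; 0.0011 -0.037 0 -7.5; 0.0011 -0.037 0 -7.5; 0.0011 -0.037 0 -7.5; 0.0011 -0.037 0 -7.5; 0.0011 -0.039 0 -7.8; 0 0 0 0; 0 0 0 0; 0 0 -0.04 0; 0 0 -0.03 0; 0 0 0 0; 0 0 0 0"}}

```text
time: 30.35
tool_pos: [0.448, -0.2529, 0.1049]
tcp_rot: [2.315, 2.123, 0.0]
wrist_force: [-0.1, -0.5, -2.6]
width: 0.719
grip_force: 45.0
```

```bash
cat > held.py <<'E'
from h import *
import sys
hue,cx,cy,yw,h0=[float(a) for a in sys.argv[1:6]]
st=bot.read_state(); im,d=eyes.read_camera("wrist"); W=world("wrist",d,st); Z=W[...,2]
print(st["tool_pos"],yaw(st))
hsv=cv2.cvtColor(im,cv2.COLOR_BGR2HSV); H,S,V=[hsv[...,i].astype(int) for i in range(3)]
e=np.radians(yw); X=((W[...,0]-cx)*np.cos(e)+(W[...,1]-cy)*np.sin(e))*1000; Y=(-(W[...,0]-cx)*np.sin(e)+(W[...,1]-cy)*np.cos(e))*1000
hm=abs((H-hue+90)%180-90)<8
k=hm&(S>130)&(V>50)&(Z>h0)&(abs(X)<60)&(abs(Y)<100)
z=Z[k]; top=np.percentile(z,90); k&=(Z>top-.012)
for _ in range(4):
    A=np.c_[X[k]/1000,Y[k]/1000,np.ones(k.sum())]; f=np.linalg.lstsq(A,Z[k],rcond=None)[0]
    k&=abs(Z-(f[0]*X/1000+f[1]*Y/1000+f[2]))<.003
print("tops",rect(np.c_[X[k],Y[k]]/1000),"z",Z[k].mean().round(4),"tilt",f[:2].round(3))
n,l,s,c=cv2.connectedComponentsWithStats(k.astype(np.uint8))
for i in range(1,n):
    if s[i,4]>80: print("  sticker px",c[i].round(),s[i,4],rect(np.c_[X[l==i],Y[l==i]]/1000))
b=(abs(H-108)<12)&(S>130)&(Z>.022)&(Z<.034)&(abs(X)<60)&(abs(Y)<100)
if b.sum(): print("rim Y",np.percentile(Y[b],[.5,99.5]).round(1),"X",np.percentile(X[b],[.5,99.5]).round(1))
cv2.imwrite("pics/held.png",im)
E
python3 held.py 28 .4464 -.2537 -5 .06
```

```text
[ 0.44804622 -0.25291152  0.10494915] -4.938837264810937
tops (array([ 4.5, 45.3]), array([40.6, 55. ]), 89.9) z 0.1461 tilt [-0.002 -0.011]
  sticker px [253. 173.] 6278 (array([ 0.9, 53.5]), array([47.7, 23.9]), 0.2)
rim Y [52.3 76.5] X [-47.4  46.5]
```

Request:
{"api": "carry_out", "payload": {"series": "0 -0.001 -0.03 0; 0 0 -0.03 0; 0 0 -0.018 0; 0 0 -0.01 0; 0 0 -0.005 0; 0 0 -0.002 0; 0 0 0 0; 0 0 0 0"}}

```text
time: 31.4
tool_pos: [0.448, -0.2546, 0.0098]
tcp_rot: [2.316, 2.121, 0.0]
wrist_force: [0.4, 0.7, -2.7]
width: 0.716
grip_force: 45.0
```

Request:
{"api": "carry_out", "payload": {"series": "0 0 -0.002 0; 0 0 0 0; 0 0 0 0"}}

```text
time: 31.78
tool_pos: [0.4481, -0.2547, 0.0094]
tcp_rot: [2.316, 2.122, 0.0]
wrist_force: [-4.1, 3.3, 11.6]
width: 0.714
grip_force: 46.8
```

Request:
{"api": "carry_out", "payload": {"series": "0 0 0 0; 0 0 0 0; 0 0 0 0; 0 0 0 0; 0 0 0 0", "jaw": 0.65}}

```text
time: 32.4
tool_pos: [0.4483, -0.2548, 0.0079]
tcp_rot: [2.315, 2.121, 0.001]
wrist_force: [-0.6, 1.0, 6.3]
width: 0.823
grip_force: 2.9
```

```bash
python3 held.py 28 .4464 -.2537 -5 .03
```

```text
[ 0.44827262 -0.25483896  0.00787976] -5.0188684372286145
tops (array([19.2, 43.9]), array([40.7, 88.7]), 64.3) z 0.0504 tilt [ 0.002 -0.016]
  sticker px [256. 173.] 6419 (array([ 2.8, 51.8]), array([23.8, 47.9]), 89.9)
rim Y [-70.8  77.1] X [-46.2  50.4]
```

A small upward force remains: the fingertips are touching the rim. Lifting straight up slowly.

Request:
{"api": "carry_out", "payload": {"series": "0 0 0.003 0; 0 0 0.004 0; 0 0 0 0; 0 0 0.01 0; 0 0 0.02 0; 0 0 0 0; 0 0 0 0"}}

```text
time: 33.33
tool_pos: [0.4474, -0.2543, 0.0441]
tcp_rot: [2.316, 2.122, 0.0]
wrist_force: [-0.2, 0.2, 0.1]
width: 0.827
grip_force: 0.0
```

```bash
python3 held.py 28 .4464 -.2537 -5 .03
```

```text
[ 0.44744205 -0.25429077  0.04410444] -5.0151012456083786
tops (array([ 3. , -0.2]), array([127.4,  47.7]), 89.9) z 0.0505 tilt [ 0. -0.]
  sticker px [257. 156.] 3941 (array([ 3. , 51.6]), array([47.5, 23.8]), 0.0)
  sticker px [256. 313.] 2018 (array([  2.9, -51.8]), array([47.8, 24. ]), 0.5)
rim Y [-76.   77.1] X [-46.2  50.2]
```

Request:
{"api": "carry_out", "payload": {"series": "0 0 0.03 0; 0 0 0.055 0; 0 0 0.055 0; 0 0 0.02 0; -0.001 0.048 0 0.5; -0.001 0.048 0 0.5; -0.001 0.048 0 0.5; -0.001 0.048 0 0.5; -0.001 0.048 0 0.5; -0.001 0.048 0 0.5; -0.001 0.048 0 0.5; -0.001 0.048 0 0.5; -0.001 0.048 0 0.3; -0.002 0.050 0 0.2; 0 0 0 0; 0 0 0 0; 0 0 0 0", "jaw": 1}}

```text
time: 35.5
tool_pos: [0.4364, 0.2264, 0.2037]
tcp_rot: [-2.233, -2.21, 0.002]
wrist_force: [0.2, -0.3, 0.6]
width: 1.0
grip_force: 0.0
```

```bash
python3 held.py 0 .4355 .228 -.6 .03; python3 trays.py
```

```text
[0.43636816 0.22643392 0.20369736] -0.5926412494074045
tops (array([0.9, 0.3]), array([126.6,  47.1]), 89.9) z 0.0515 tilt [ 0.    -0.001]
  sticker px [253. 122.] 987 (array([ 0.6, 52.2]), array([22.8, 46.3]), 89.9)
  sticker px [253. 214.] 692 (array([  0.8, -51.9]), array([47.1, 22.2]), 0.1)
red tray (array([669.3, 151.3]), array([110. , 153.4]), 8.3)
green tray (array([ 663.9, -161.8]), array([ 89.7, 151.1]), 12.0)
 contents (array([ 713.2, -140.2]), array([190.4, 148.5]), 25.5) 0.048
yellow tray (array([ 448.3, -253.7]), array([154.2,  92.3]), 85.3)
 contents (array([ 443.9, -253.2]), array([127.2,  77.8]), 87.9) 0.049
```

Request:
{"api": "carry_out", "payload": {"series": "0 0.002 -0.05 0; 0 0 -0.05 0; 0 0 -0.045 0; 0 0 -0.025 0; 0 0 -0.015 0; 0 0 -0.008 0; 0 0 0 0; 0 0 0 0"}}

```text
time: 36.6
tool_pos: [0.4376, 0.2301, 0.0123]
tcp_rot: [2.231, 2.211, 0.003]
wrist_force: [-0.2, 0.7, 0.4]
width: 1.0
grip_force: 0.0
```

Request:
{"api": "carry_out", "payload": {"series": "0 0 0 0; 0 0 0 0; 0 0 0 0; 0 0 0 0; 0 0 0 0; 0 0 0.01 0; 0 0 0.03 0; 0 0 0.04 0; 0 0 0.04 0; 0 0 0 0; 0 0 0 0", "jaw": -1, "grip_force": 45}}

```text
time: 37.98
tool_pos: [0.4353, 0.2291, 0.1298]
tcp_rot: [-2.231, -2.211, 0.003]
wrist_force: [-0.3, -0.8, -5.6]
width: 0.759
grip_force: 52.3
```

Request:
{"api": "carry_out", "payload": {"series": "0.028 -0.010 0 1.1; 0.028 -0.010 0 1.1; 0.028 -0.010 0 1.1; 0.028 -0.010 0 1.1; 0.028 -0.010 0 1.1; 0.028 -0.010 0 1.1; 0.028 -0.010 0 1.1; 0.028 -0.009 0 1.0; 0 0 0 0; 0 0 0 0; 0 0 -0.03 0; 0 0 -0.03 0; 0 0 0 0; 0 0 0 0"}}

```text
time: 39.72
tool_pos: [0.6602, 0.151, 0.0716]
tcp_rot: [-2.057, -2.375, -0.0]
wrist_force: [0.0, -0.3, -4.6]
width: 0.76
grip_force: 52.4
```

```bash
python3 held.py 0 .6603 .150 8.2 .06
```

```text
[0.66024274 0.15100681 0.07161159] 8.210694594603538
tops (array([ 4.8, 50.8]), array([27.8, 59. ]), 83.3) z 0.1106 tilt [-0.002 -0.012]
  sticker px [253. 177.] 5762 (array([-0.2, 51.3]), array([23.4, 46.5]), 90.0)
rim Y [49.6 76.2] X [-47.1  51.4]
```

Request:
{"api": "carry_out", "payload": {"series": "0 0 -0.02 0; 0 0 -0.015 0; 0 0 -0.01 0; 0 0 -0.006 0; 0 0 -0.004 0; 0 0 0 0; 0 0 0 0"}}

```text
time: 40.65
tool_pos: [0.661, 0.1507, 0.0165]
tcp_rot: [2.057, 2.374, 0.001]
wrist_force: [-0.7, 0.6, -3.5]
width: 0.762
grip_force: 52.5
```

Request:
{"api": "carry_out", "payload": {"series": "0 0 -0.001 0; 0 0 -0.001 0; 0 0 0 0; 0 0 0 0"}}

```text
time: 41.15
tool_pos: [0.661, 0.1507, 0.0164]
tcp_rot: [2.057, 2.374, 0.001]
wrist_force: [-6.0, -1.0, 8.1]
width: 0.756
grip_force: 53.9
```

Request:
{"api": "carry_out", "payload": {"series": "0 0 0 0; 0 0 0 0; 0 0 0 0; 0 0 0 0; 0 0 0.003 0; 0 0 0.004 0; 0 0 0.01 0; 0 0 0.02 0; 0 0 0 0; 0 0 0 0", "jaw": 0.75}}

```text
time: 42.4
tool_pos: [0.6609, 0.1507, 0.0519]
tcp_rot: [2.057, 2.374, 0.001]
wrist_force: [0.0, 0.5, 0.1]
width: 0.874
grip_force: 0.0
```

```bash
python3 held.py 0 .6603 .150 8.2 .03
```

```text
[0.66085988 0.15071033 0.05190483] 8.185700020948959
tops (array([ 0.4, -1. ]), array([ 46.5, 126.9]), 0.2) z 0.0555 tilt [ 0.003 -0.001]
  sticker px [253. 158.] 3564 (array([ 0.3, 51.1]), array([46.4, 22.8]), 0.3)
  sticker px [253. 314.] 1778 (array([  0.5, -52.8]), array([46.2, 23.3]), 0.5)
rim Y [-76.   76.3] X [-47.7  48.7]
```

Red and yellow are placed. I'll fly over the green tray for a close check.

Request:
{"api": "carry_out", "payload": {"series": "0 0 0.04 0; 0 0 0.055 0; 0 0 0.055 0; 0 -0.045 0 0.6; 0 -0.045 0 0.6; 0 -0.045 0 0.6; 0 -0.045 0 0.6; 0 -0.045 0 0.7; 0 -0.045 0 0.7; 0 0 0 0; 0 0 0 0; 0 0 0 0"}}

```text
time: 43.95
tool_pos: [0.6604, -0.118, 0.2008]
tcp_rot: [-1.975, -2.442, -0.0]
wrist_force: [-0.3, 0.3, 0.0]
width: 0.875
grip_force: 0.0
```

```bash
python3 wt.py; python3 - <<'E'
from h import *
st=bot.read_state(); im,d=eyes.read_camera("wrist"); W=world("wrist",d,st)
c=(.6639,-.1618);e=np.radians(12)
X=((W[...,0]-c[0])*np.cos(e)+(W[...,1]-c[1])*np.sin(e))*1000; Y=(-(W[...,0]-c[0])*np.sin(e)+(W[...,1]-c[1])*np.cos(e))*1000; Z=W[...,2]
b=(Z>.024)&(Z<.032)
print("outer Y",np.percentile(Y[b&(abs(X)<35)&(abs(Y)<90)],[1,99]).round(1),"X",np.percentile(X[b&(abs(Y)<68)&(abs(Y)>40)&(abs(X)<60)],[1,99]).round(1))
for n,k in (("foam",(Y<-18)),("green",(Y>0))):
    k=k&(Z>.041)&(Z<.056)&(abs(X)<45)&(abs(Y)<76); A=np.c_[X[k]/1e3,Y[k]/1e3,np.ones(k.sum())]
    f=np.linalg.lstsq(A,Z[k],rcond=None)[0]; print(n,rect(np.c_[X[k],Y[k]]/1e3),Z[k].mean().round(4),f[:2].round(3))
cv2.imwrite("pics/w9.png",im)
E
```

```text
rim px [248. 185.] 1860 (array([ 665.4, -162.6]), array([ 98.3, 154.2]), 11.6)
rim px [ 77. 215.] 1475 (array([ 449.2, -253.4]), array([155., 100.]), 85.2)
pink [251. 240.] (array([ 675.7, -205. ]), array([61.7, 51.4]), 10.6) z 0.0466 tilt [ 0.007 -0.032]
green [248. 159.] (array([ 651.8, -104.8]), array([44.2, 22.1]), 12.5) z 0.0504 tilt [ 0.013 -0.054]
green [248. 205.] (array([ 662.9, -157.1]), array([43.7, 21.9]), 12.4) z 0.0506 tilt [-0.003  0.007]
outer Y [-75.3  75.7] X [-48.3  51.2]
foam (array([  2.8, -44.6]), array([51.6, 61.6]), 88.2) 0.0468 [ 0.002 -0.018]
green (array([-0.2, 34.6]), array([69.1, 60.2]), 89.9) 0.0501 [ 0.001 -0.011]
```

View pics/w9.png

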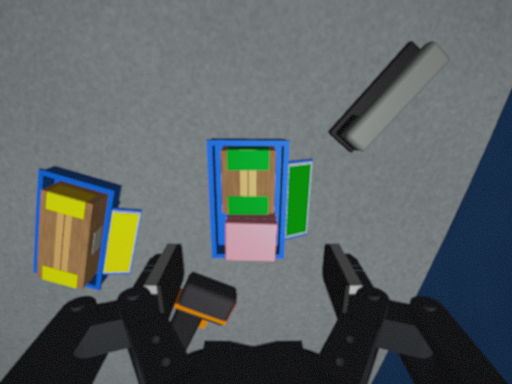

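The close view shows the green carton and the foam flat between the tray walls, at y ≈ +32 and −44.6 mm. The yellow carton is flat in its tray, and the gripper is clear of everything. Handing in.

```bash
python3 -c "
from h import *
print(bot.finish_job())"
```

```text
the job is handed in; nothing more can be done
None
```

I handed in the job at about 44 s: all three cartons lie flat in their matching trays, the foam is flat beside the green carton, and the tape roll, scanner and stapler were still in place when last checked. The green tray slid about 37 mm for a cause I didn't find. The foam sits near its limit (44.6 mm of 48 mm), and no verdict came back.

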